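Slide the colour chart out over the edge of the serving stand

ROBOT

A 6-joint arm with a two-finger parallel gripper is mounted at the origin on the work surface. World frame = base frame: x ahead of the robot, y to its left, z up, the work surface at z = 0. Lengths are in m, angles in rad, forces in N, time in s.
With the tool pointing down it reaches from about 0.325 to 1 m from the base axis. Payload 5.1 kg.
Tool frame: the origin (TCP) lies at the very end of the fingers, on their centre line; the grasp point (between the pads) lies 19 mm behind it; z points along the fingers, y is the line along which they close (so a half turn about z gives the same grasp; the last joint's range is limited). The gripper opens to 85 mm and grips with 20 to 120 N. Pads are 22 mm wide; open, the fingers measure 114 mm over their backs; the gripper's body (76 mm by 85 mm) begins 54 mm behind the grasp point. The pads swing forward as they close: fully open they stand 13 mm farther back than shut.
Start: joints at [1.064, 0.124, 1.65, -0, 1.367, -0.083], TCP at [0.267, 0.592, 0.231] pointing down, gripper open.
Joint ranges: [-2.61, 2.61], [-1.02, 2.33], [0.03, 2.71], [-1.35, 4.49], [0.32, 2.68], [-2.91, 2.91]. Speed limits (rad/s): [2.57, 2.57, 3.14, 3.14, 3.14, 3.14].

INTERFACE

Orientations are given as [roll, pitch, yaw] about the fixed x, y, z axes, in that order (R = Rz(yaw) Ry(pitch) Rx(roll)).
In Python, from cell import env gives the robot as it stands. The module is installed in compiled form; this text tells all that it offers.
- The arm moves only by the tool step_arm, never from a script. Its argument "motion" is a list of rows, each a list of 2 entries, a list of its own where there are three numbers: the shift along the tool's x, y, z in m, then the turn about the tool's z in rad. In form: [[[dx, dy, dz], twist], ...]. A call has 1 to 8 rows; each row is the pose to reach, as a shift and turn from the pose commanded when the call began, along the tool's axes at that moment; what a row does not reach only later rows make up. A row lasts 1/12 s, in which the tool goes at most 41.7 mm and 7.16 degrees, less where a joint would pass 70% of its speed; a pose out of reach is approached as far as the arm can. A call with a gripper value outside its range is refused whole. "fingers" is the closure, from 0 (fully open) to 1 (shut), set as the call begins (left out, the last holds). The fingers move at their own pace and stop on an object; "grip_force" is the grip in N (left out, the last holds). Time passes only in rows, so rows that repeat a pose let the fingers close. It gives the time, the measured TCP pose, the force, the opening and the grip force at its end, in the units of the state.
- env.get_obs(): the state, without advancing time (a new reading comes with each control period).
- env.get_image(name): name is "scene" or "top" or "wrist"; returns a dict with "color" (480x640x3 uint8, blue, green, red), "vertical_fov" (degrees; the focal length in pixels is half the picture's height over the tangent of half this angle, whatever the lens; pixels are square), "cx", "cy" (the principal point, pixels), "k1" (the pictures are not rectified: a ray, as slopes to the right and down, at radius r is drawn at 1 + k1 r^2 times it, then the intrinsics apply), "cam_to_world" (4x4, takes a point from camera to world coordinates). Camera axes: x right, y up, looking along -z (the intrinsics and any distortion apply to the point x, -y, -z); pixel columns grow to the right and rows downward; lengths in m; the calibration is good to about 2 mm. A picture is of the moment at which its call begins. There is no depth.
- env.finish_job(): hands the job in; it is judged then, once.
The state is a dict: "time_s": time; "joints": joint angles; "qd": joint speeds; "joint_torque": joint torques, N m; "tool_pos": TCP position; "tool_rot": TCP orientation; "contact_force": force on the tool from outside, world axes, zero at the start; "wrist_torque": the same for the moment, N m; "finger_gap": finger opening in m; "finger_force": force on a finger pad.
Only numpy, scipy, OpenCV 4.12 (cv2) and the standard library are available. Lean on these libraries where they do the work, as an engineer would, in place of code of your own. Each camera call takes 0.05 s, during which the arm holds its last target. There are 200 camera calls.

TASK

Push the white colour chart across the steel stand, away from the robot, until the red line on it lies right along the stand's far edge, so that only the end with the brown swatches sticks out squarely past the edge for someone to take. Slide it with the fingertips, flat on the stand all the way: do not pick it up. Leave the paper cup on its cork coaster, the pocket tester and the bottle where they are, and finish clear of everything.

Things in the scene. Friction and masses are not known exactly. Their poses are not given: they have to be found in the camera images.
- stand: fixed low stand of bare metal, 280 (x) x 360 (y) x 60 mm high: a smooth flat plate 15 mm thick on two dark side legs, with a black strip 6 mm wide on the upper face along its far edge (its outer side is the edge). Origin: centre of its underside, on the table. Its x axis points away from the robot, square to the far edge; its upper face is 60 mm above the origin. It is turned up to 20 degrees either way
- stand_edge (a point): middle of the far upper edge of the stand (the long straight edge away from the robot, 360 mm along y), 140 mm along x from the stand's centre, at the upper face's height; axes as the stand's: x points out past the edge, y along the edge to the left, z up
- chart: loose rigid white plastic chart, 130 (x) x 95 (y) x 7 mm thick, about 0.1 kg, lying flat on the stand in its left or right half, wholly on it, turned up to 11 degrees either way from the stand. Origin: centre of its underside; x points along its length to the front end, the one with five brown swatches (at the far side from the robot). Its rear end, with grey stripes, is 65 mm behind the origin; friction holds it where it is left
- chart_line (a point): middle of the red line, 3 mm wide, that crosses the chart's upper face from side to side, 40 mm behind the front end (25 mm ahead of the chart's centre) and 90 mm ahead of the rear end; axes as the chart's
- chart_line_left (a point): point on the same red line 45 mm to the left (chart's +y) of its middle, close to the chart's left side
- chart_line_right (a point): point on the same red line 45 mm to the right (chart's -y) of its middle, close to the chart's right side
- coaster: square cork coaster 95 x 95 x 6 mm, loose, on the other half of the stand, about 180 mm beside the chart; not to be moved. Origin: centre of its underside
- cup: empty brown paper cup with gold dots, 52 mm across the foot, 70 mm across the rim, 80 mm tall, standing loose on the coaster; not to be moved. Origin: centre of its underside
- tester: pale pocket water tester with a small grey screen and three pink buttons, 150 (x) x 32 (y) x 16 mm, lying on the table to one side of the stand; not to be moved. Origin: centre of its underside
- bottle: white plastic bottle with a blue cap, 64 mm across, 150 mm tall, standing on the table on the other side of the stand; not to be moved. Origin: centre of its underside
Mind the look-alikes: they are no part of the job. There is more than one size of the chart; the one meant has the size given above.

How it is judged:
By the outcome, as a careful person would: the job done as asked, in the order asked, and still so for the second after the job is handed in, with the robot touching nothing.
It also fails if it takes over 42 s, if anything falls off the work surface, if the arm or the gripper's body presses on something with over 40 N, if the wrist force passes 120 N, or if a joint passes its speed limit or range.

## Working session

There is one attempt and no reset: what is moved stays moved. The work goes in short steps, Python scripts to look and compute and a tool call to move; the robot and the scene stay as the last step left them, time stands still between calls to the robot, and variables do not carry over. Pictures are saved under pics/ and viewed, at most 10 in all, crops included, and the job is handed in when it is done.

Besides the shell and the picture viewer there is one more tool, called after "Request:" as a command line: name --argument value ..., lists and objects as JSON in quotes. step_arm: Moves the arm, as the interface text tells. Its arguments: {"type":"object","properties":{"motion":{"type":"array","items":{"type":"array"}},"fingers":{"type":"number"},"grip_force":{"type":"number"}},"required":["motion"]}

```bash
mkdir -p pics
cat > h.py <<'E'
import numpy as np, cv2
from cell import env
def grab(n,f):
    d=env.get_image(n); cv2.imwrite('pics/'+f,d['color']); np.save('pics/'+f+'.npy',d,allow_pickle=True); return d
def load(f): return np.load('pics/'+f+'.npy',allow_pickle=True).item()
def K(d):
    f=240/np.tan(np.radians(d['vertical_fov'])/2); return np.array([[f,0,d['cx']],[0,f,d['cy']],[0,0,1]]),np.array([d['k1'],0,0,0,0.])
def cast(d,px,z):
    k,D=K(d); s=cv2.undistortPoints(np.array(px,float).reshape(-1,1,2),k,D,).reshape(-1,2)
    T=np.array(d['cam_to_world']); r=np.c_[s[:,0],-s[:,1],-np.ones(len(s))]@T[:3,:3].T
    o=T[:3,3]; return o+r*((z-o[2])/r[:,2])[:,None]
def proj(d,P):
    k,D=K(d); T=np.linalg.inv(np.array(d['cam_to_world'])); p=np.atleast_2d(P)@T[:3,:3].T+T[:3,3]
    return cv2.projectPoints((p*[1,-1,-1]),np.zeros(3),np.zeros(3),k,D)[0].reshape(-1,2)
E
python3 -c "
from h import *
for n in ['scene','top']: d=grab(n,n+'0.png'); print(n,np.round(d['cam_to_world'],3).tolist(),d['vertical_fov'],d['k1'])
o=env.get_obs(); print(o)"
```

```text
scene [[0.788, -0.39, 0.477, 1.278], [0.616, 0.52, -0.592, -0.84], [-0.017, 0.76, 0.65, 1.026], [0.0, 0.0, 0.0, 1.0]] 44.21728687614162 0.022428975472856952
top [[-0.02, 0.995, -0.1, 0.501], [-1.0, -0.018, 0.02, 0.012], [0.018, 0.101, 0.995, 1.009], [0.0, 0.0, 0.0, 1.0]] 55.92493189511288 -0.05459497792058285
{'time_s': 0.1, 'joints': array([ 1.06443357e+00,  1.24463160e-01,  1.65154936e+00,  1.78742459e-05,
        1.36751083e+00, -8.25961620e-02]), 'qd': array([-0.00106007, -0.00191924, -0.0026134 , -0.00083864, -0.0013791 ,
       -0.00186163]), 'joint_torque': array([ 4.11749152e-04, -4.24932897e+01, -3.66652250e+01, -8.71552925e-05,
        3.99992277e-03,  1.70776264e-05]), 'tool_pos': array([0.26702572, 0.5920059 , 0.23015384]), 'tool_rot': array([-3.13966998e+00, -1.76726745e-04,  2.71782226e+00]), 'contact_force': array([0.26994549, 0.46482054, 0.13311488]), 'wrist_torque': array([ 0.03150014, -0.02209471,  0.00204383]), 'finger_force': 0.0, 'finger_gap': 0.08521763629399555}
```

View pics/top0.png

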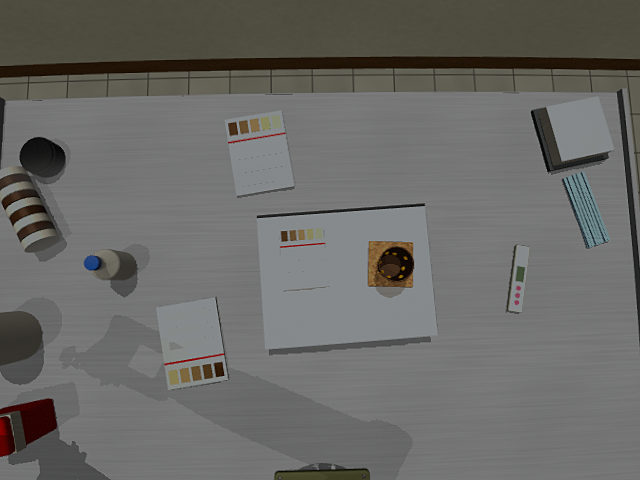

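View pics/scene0.png

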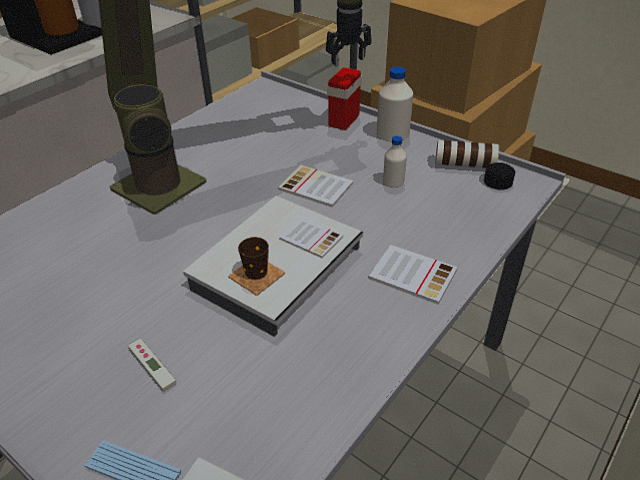

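Top view: there are three charts, at about (303,258) on the stand, (260,153) on the table and (193,343) on the table. The two on the table look larger. The one on the stand fits the description. The cup and coaster are at (391,263), the tester at (518,280) and the bottle at (108,264). I'll measure these and confirm with a crop.

```bash
cat > m.py <<'E'
from h import *
def line(mask):
    # principal line of a mask, returns its ends in px
    c=max(cv2.findContours(mask,cv2.RETR_EXTERNAL,cv2.CHAIN_APPROX_NONE)[0],key=cv2.contourArea)
    ys,xs=np.nonzero(cv2.drawContours(np.zeros_like(mask),[c],-1,1,-1)&(mask>0)); p=np.c_[xs,ys].astype(np.float32)
    vx,vy,x0,y0=cv2.fitLine(p,cv2.DIST_HUBER,0,.01,.01).ravel(); t=(p-[x0,y0])@[vx,vy]
    return np.array([[x0+vx*q,y0+vy*q] for q in (t.min(),t.max())])
def red(im,roi):
    x0,y0,x1,y1=roi; m=np.zeros(im.shape[:2],np.uint8); b,g,r=[im[...,i].astype(int) for i in range(3)]
    m[y0:y1,x0:x1]=((r>g+50)&(r>b+50)&(abs(g-b)<40))[y0:y1,x0:x1]*255; return m
def dark(im,roi,t=60):
    x0,y0,x1,y1=roi; m=np.zeros(im.shape[:2],np.uint8); m[y0:y1,x0:x1]=(im.max(2)<t)[y0:y1,x0:x1]*255; return m
E
python3 - <<'E'
from m import *
d=load('top0.png'); im=d['color']
def show(n,L):
    v=L[1]-L[0]; print(n,L.round(4).tolist(),'len',np.hypot(*v[:2]).round(4),'ang',np.degrees(np.arctan2(v[1],v[0])).round(2))
for n,roi,z in [('stand',(265,235,340,255),.067),('far',(222,125,295,150),.007),('near',(155,350,232,372),.007)]:
    show(n,cast(d,line(red(im,roi)),z))
show('edge strip',cast(d,line(dark(im,(250,195,435,222))),.06))
show('rear edge grey',cast(d,[[283,290],[329,288]],.067))
show('stand near corners',cast(d,[[266,349],[437,336]],.06))
show('coaster',cast(d,[[368,241],[413,242],[413,287],[368,287]],.066))
show('bottle',cast(d,[[93,262]],.15).repeat(2,0)); show('swatches',cast(d,[[281,231],[323,229]],.067))
c=cv2.resize(im[200:355,245:445],None,fx=4,fy=4,interpolation=cv2.INTER_CUBIC)
cv2.imwrite('pics/crop.png',cv2.convertScaleAbs(c[:600],alpha=1.2))
E
```

```text
stand [[0.5821, 0.0776, 0.067], [0.5882, -0.0145, 0.067]] len 0.0924 ang -86.2
far [[0.8284, 0.1983, 0.007], [0.8482, 0.0701, 0.007]] len 0.1297 ang -81.21
near [[0.3351, 0.3377, 0.007], [0.3555, 0.2067, 0.007]] len 0.1326 ang -81.15
edge strip [[0.6481, 0.1262, 0.06], [0.6683, -0.2309, 0.06]] len 0.3577 ang -86.75
rear edge grey [[0.4918, 0.0724, 0.067], [0.4941, -0.023, 0.067]] len 0.0954 ang -88.64
stand near corners [[0.3711, 0.1095, 0.06], [0.3894, -0.2468, 0.06]] len 0.3567 ang -87.07
coaster [[0.5907, -0.1071, 0.066], [0.5869, -0.2023, 0.066], [0.4925, -0.1986, 0.066], [0.4945, -0.1043, 0.066]] len 0.0953 ang -92.31
bottle [[0.5518, 0.4301, 0.15], [0.5518, 0.4301, 0.15]] len 0.0 ang 0.0
swatches [[0.615, 0.0751, 0.067], [0.6176, -0.013, 0.067]] len 0.0882 ang -88.26
```

View pics/crop.png

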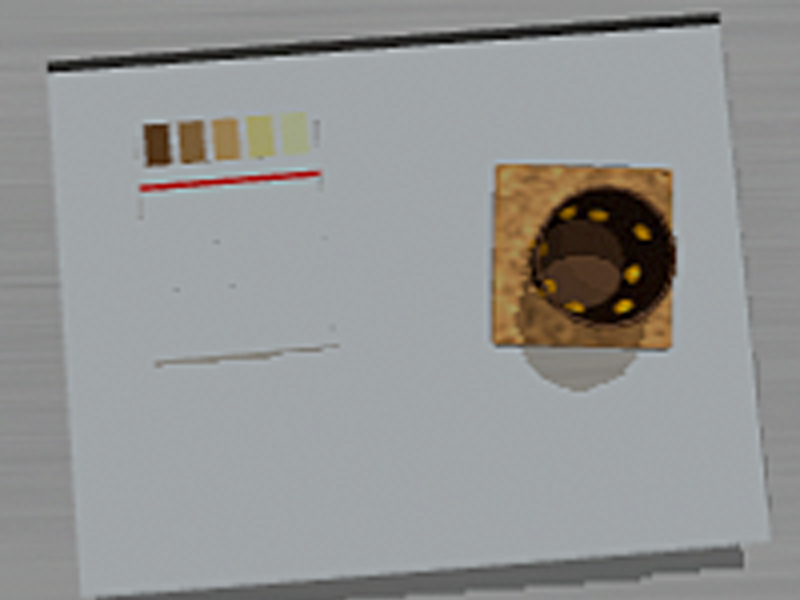

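The crop confirms it. The stand chart's red line is about 93 mm long, which fits a 95 mm wide chart, while the lines on the other two are about 131 mm. Its red line runs from (140,187) to (320,173) in the crop and the black strip from (48,67) to (718,18). Next I'll check the tall items near the start of the path.

Run:
```python
from m import *
s=load('scene0.png')
print(cast(s,[[395,135],[413,128],[340,126],[357,120],[330,118],[395,186]],0).round(3))
# heights: top points above base
b=cast(s,[[395,135]],0)[0]
for p,n in((b,'bottle'),(cast(s,[[343,122]],0)[0],'box')):
    print(n,[(z,proj(s,[p[0],p[1],z])[0].round()) for z in(.1,.15,.2,.25)])
o=np.array([.267,.592,.231]);y=2.718
R=np.array([[np.cos(y),np.sin(y),0],[np.sin(y),-np.cos(y),0],[0,0,-1]])
for t in([.30,.42,.231],[.445,.026,.231],[.445,.026,.13]): print(t,(R.T@(np.array(t)-o)).round(4))
```

```text
[[0.412 0.664 0.   ]
 [0.436 0.739 0.   ]
 [0.229 0.604 0.   ]
 [0.252 0.672 0.   ]
 [0.168 0.628 0.   ]
 [0.567 0.418 0.   ]]
bottle [(0.1, array([397., 108.])), (0.15, array([398.,  94.])), (0.2, array([400.,  79.])), (0.25, array([401.,  63.]))]
box [(0.1, array([343.,  95.])), (0.15, array([344.,  81.])), (0.2, array([344.,  67.])), (0.25, array([344.,  52.]))]
[0.3, 0.42, 0.231] [-0.1008 -0.1432  0.    ]
[0.445, 0.026, 0.231] [-0.3949 -0.4428  0.    ]
[0.445, 0.026, 0.13] [-0.3949 -0.4428  0.101 ]
```

Request:
step_arm --motion '[[[-0.197,-0.221,0],-0.48],[[-0.197,-0.221,0],-0.48],[[-0.197,-0.221,0],-0.48],[[-0.197,-0.221,0],-0.48],[[-0.197,-0.221,0],-0.48],[[-0.197,-0.221,0],-0.48],[[-0.197,-0.221,0],-0.48],[[-0.197,-0.221,0],-0.48]]' --fingers 0.4

```text
time_s: 0.77
tool_pos: [0.357, 0.3053, 0.2307]
tool_rot: [-3.139, 0.0, -3.091]
contact_force: [-0.4, 0.8, -0.8]
finger_gap: 0.0514
finger_force: 0.0
```

Request:
step_arm --motion '[[[-0.059,-0.282,0],0],[[-0.059,-0.282,0],0],[[-0.059,-0.282,0],0],[[-0.059,-0.282,0],0],[[-0.059,-0.282,0],0],[[-0.059,-0.282,0],0],[[-0.059,-0.282,0],0],[[-0.059,-0.282,0.0],0]]'

```text
time_s: 1.43
tool_pos: [0.4317, 0.0266, 0.2311]
tool_rot: [-3.139, 0.0, -3.093]
contact_force: [0.6, -0.3, -0.6]
finger_gap: 0.0513
finger_force: 0.0
```

```bash
python3 -c "
from h import *
d=grab('wrist','w1.png'); print(d['vertical_fov'],d['k1'],np.round(d['cam_to_world'],3).tolist()); o=env.get_obs(); print(o['time_s'],o['tool_pos'],o['tool_rot'])"
```

```text
64.72638467843903 -0.06159366038855103 [[-0.049, -0.949, -0.312, 0.352], [0.999, -0.047, -0.013, 0.021], [-0.003, -0.312, 0.95, 0.374], [0.0, 0.0, 0.0, 1.0]]
1.4833 [0.43110708 0.02913533 0.23101612] [ 3.14157723e+00 -6.34604018e-04 -3.09169213e+00]
```

View pics/w1.png

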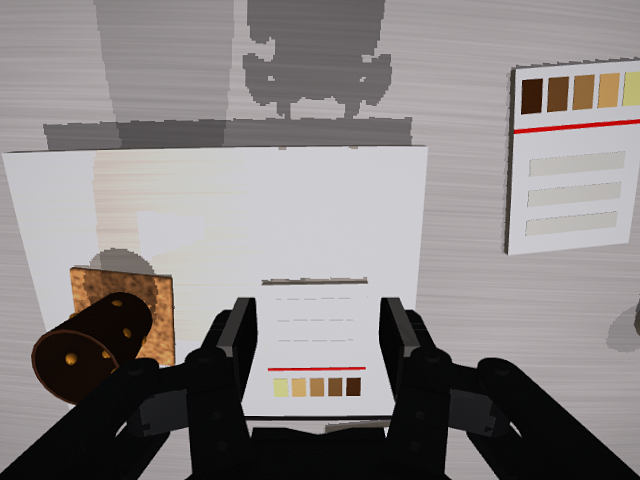

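The wrist view shows the chart between the fingers. Its rear edge runs (262,281)–(367,281), the red line (268,369)–(366,368), and the far strip is at row 417.

```bash
cat > w.py <<'E'
from m import *
import sys
def fitcols(m,d,z,c0,c1):
    xs=[];ys=[]
    for c in range(c0,c1):
        r=np.nonzero(m[:,c])[0]
        if len(r): xs.append(c); ys.append(r.mean())
    P=cast(d,np.c_[xs,ys],z); k,b=np.polyfit(P[:,1],P[:,0],1); return k,b,P
E
python3 - <<'E'
from w import *
d=load('w1.png'); im=d['color']
k,b,P=fitcols(red(im,(260,355,375,380)),d,.067,262,372)
y=P[:,1]; print('red ends',P[0],P[-1],'yaw',-np.degrees(np.arctan(k)),'x at ymid',k*y.mean()+b,y.mean())
ym=(y.min()+y.max())/2
m=dark(im,(262,408,375,424),110); ks,bs,Q=fitcols(m,d,.06,262,375); print('strip yaw',-np.degrees(np.arctan(ks)),'x at ymid',ks*ym+bs)
print(im[405:430,310].max(1), im[405:430,350].max(1))
print('rear',cast(d,[[262,282],[367,279]],.067), cast(d,[[262,284],[367,282]],.06)); print(im[272:292,300].max(1),im[272:292,350].max(1))
E
```

```text
red ends [ 0.58888793 -0.01671624  0.067     ] [0.58292967 0.07731987 0.067     ] yaw 3.8061403898405994 x at ymid 0.5860235348347769 0.03033819690431502
strip yaw 1.902389671086225 x at ymid 0.6546462784213941
[205 205 206 205 205 205 205 205 205 209 184  82  16  21  16  86 173 174
 169 166 169 176 168 170 175] [205 205 205 205 204 205 204 205 206 212 143  43  18  21  12 136 185  99
 104  96  82  85  72   5   7]
rear [[ 0.49621084 -0.02243199  0.067     ]
 [ 0.4886443   0.07052152  0.067     ]] [[ 0.50149618 -0.02342325  0.06      ]
 [ 0.49472598  0.07191875  0.06      ]]
[209 210 209 209 211 203 153 150 115 105  78  75 119 219 211 210 210 210
 209 210] [210 209 210 210 211 209 187 152 144  82  83 112 191 213 210 209 208 209
 209 209]
```

Request:
step_arm --motion '[[[-0.02,0,0.04],-0.006],[[-0.02,0,0.08],-0.006],[[-0.02,0,0.12],-0.006],[[-0.02,0,0.15],-0.006],[[-0.02,0,0.157],-0.006],[[-0.02,0,0.157],-0.006],[[-0.02,0,0.157],-0.006]]'

```text
time_s: 2.07
tool_pos: [0.4514, 0.0337, 0.0755]
tool_rot: [3.142, 0.001, -3.078]
contact_force: [0.2, -0.9, 0.1]
finger_gap: 0.0511
finger_force: 0.0
```

Request:
step_arm --motion '[[[0,0,0.002],0],[[0,0,0.004],0],[[0,0,0.006],0],[[0,0,0.008],0],[[0,0,0.008],0],[[0,0,0.008],0]]'

```text
time_s: 2.57
tool_pos: [0.4507, 0.0329, 0.0665]
tool_rot: [-3.142, 0.0, -3.08]
contact_force: [-0.9, 0.3, -1.0]
finger_gap: 0.0512
finger_force: 0.0
```

Request:
step_arm --motion '[[[0,-0.007,0.001],0],[[0,-0.007,0.002],0],[[0,-0.007,0.003],0],[[0,-0.007,0.003],0]]'

```text
time_s: 2.9
tool_pos: [0.4509, 0.0257, 0.063]
tool_rot: [3.141, -0.001, -3.08]
contact_force: [0.7, 0.3, 0.5]
finger_gap: 0.051
finger_force: 0.0
```

```bash
python3 -c "
from h import *
d=grab('scene','s2.png'); c=d['color'][190:340,180:380]; cv2.imwrite('pics/s2c.png',cv2.resize(c,None,fx=4,fy=4,interpolation=cv2.INTER_CUBIC))
for i in range(1):
  o=env.get_obs(); print(o['tool_pos'],o['tool_rot'],o['contact_force'])"
```

```text
[0.45099951 0.02578826 0.06309717] [ 3.14147893e+00 -4.78118810e-04 -3.07978690e+00] [ 0.0720764  -0.99919081 -0.81312996]
```

View pics/s2c.png

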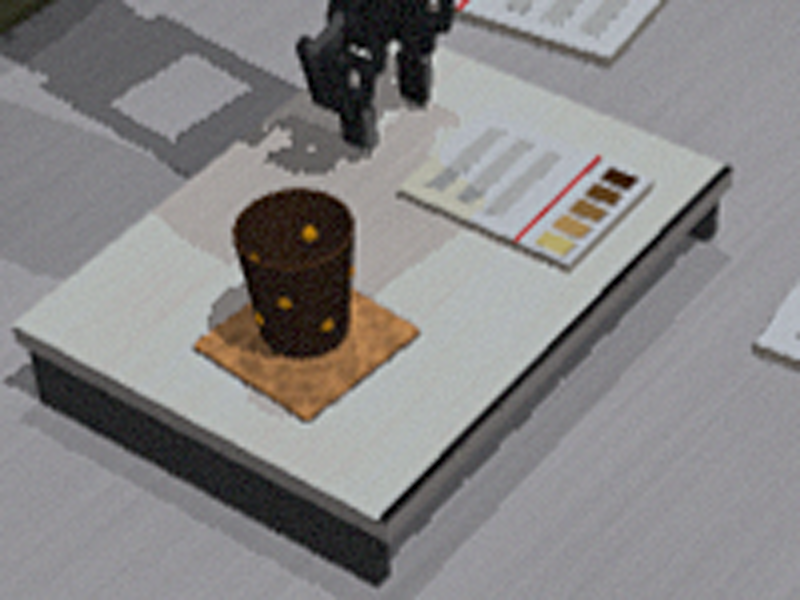

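The view shows the fingertips at about (365,140) and (415,100) in the crop, just behind the chart. I'll feel for the plate.

Request:
step_arm --motion '[[[0,0,0.001],0],[[0,0,0.002],0],[[0,0,0.003],0],[[0,0,0.003],0]]'

```text
time_s: 3.28
tool_pos: [0.451, 0.026, 0.06]
tool_rot: [3.142, -0.0, -3.079]
contact_force: [0.9, 0.5, -0.2]
finger_gap: 0.0512
finger_force: 0.0
```

Request:
step_arm --motion '[[[0,0,0.001],0],[[0,0,0.002],0],[[0,0,0.002],0]]'

```text
time_s: 3.53
tool_pos: [0.451, 0.0259, 0.0581]
tool_rot: [3.142, -0.0, -3.079]
contact_force: [0.8, -0.5, 0.3]
finger_gap: 0.0507
finger_force: 0.0
```

Request:
step_arm --motion '[[[0,0,0.001],0],[[0,0,0.001],0]]'

```text
time_s: 3.7
tool_pos: [0.4511, 0.0259, 0.0572]
tool_rot: [3.142, -0.0, -3.079]
contact_force: [0.5, 0.0, -0.2]
finger_gap: 0.0509
finger_force: 0.0
```

Request:
step_arm --motion '[[[0,0,0.001],0],[[0,0,0.001],0]]'

```text
time_s: 3.87
tool_pos: [0.4513, 0.0259, 0.0568]
tool_rot: [-3.142, 0.0, -3.079]
contact_force: [-2.2, 0.8, 2.4]
finger_gap: 0.0516
finger_force: 1.6
```

Request:
step_arm --motion '[[[0,0,-0.002],0.004],[[-0.008,0,-0.002],0.004],[[-0.016,0,-0.002],0.004],[[-0.023,0,-0.002],0.004],[[-0.028,0,-0.002],0.004],[[-0.032,0,-0.002],0.004],[[-0.036,0,-0.002],0.004],[[-0.04,0,-0.002],0.004]]'

```text
time_s: 4.53
tool_pos: [0.4912, 0.0284, 0.0581]
tool_rot: [3.142, -0.001, -3.083]
contact_force: [-1.4, -0.1, 0.8]
finger_gap: 0.0514
finger_force: 0.5
```

Request:
step_arm --motion '[[[-0.005,0,0],0],[[-0.01,0,0],0],[[-0.015,0,0],0],[[-0.02,0,0],0],[[-0.025,0,0],0],[[-0.03,0,0],0],[[-0.034,0,0],0],[[-0.034,0,0],0]]'

```text
time_s: 5.2
tool_pos: [0.526, 0.0304, 0.0585]
tool_rot: [-3.142, 0.001, -3.083]
contact_force: [0.7, 0.5, -0.0]
finger_gap: 0.0513
finger_force: 0.0
```

```bash
cat > c.py <<'E'
from w import *
def meas(tag):
    d=grab('top',tag+'t.png'); o=env.get_obs(); print(o['time_s'],o['tool_pos'].round(4),o['tool_rot'].round(4),o['contact_force'].round(1))
    im=d['color']; cv2.imwrite('pics/'+tag+'c.png',cv2.resize(im[180:330,240:440],None,fx=4,fy=4,interpolation=cv2.INTER_CUBIC))
    k,b,P=fitcols(red(im,(265,190,345,255)),d,.067,265,345); ym=(P[:,1].min()+P[:,1].max())/2
    print('red n',len(P),'yaw',-np.degrees(np.arctan(k)),'mid',k*ym+b,ym)
    e=load('top0.png'); ks,bs,Q=fitcols(dark(e['color'],(258,195,425,222),60),e,.06,259,424)
    th=np.arctan(ks); print('strip yaw',-np.degrees(th),'edge at ymid',ks*ym+bs+.003,'to go mm',1e3*(ks*ym+bs+.003/np.cos(th)-k*ym-b)*np.cos(th))
E
python3 -c "
from c import *; meas('p1')"
```

```text
5.25 [0.5256 0.0304 0.0585] [-3.1415e+00  4.0000e-04 -3.0833e+00] [-0.3 -0.2  0.5]
red n 44 yaw 3.4628334899151487 mid 0.627500793693206 0.034022139993880575
strip yaw 3.2483493940802943 edge at ymid 0.6562242256813025 to go mm 28.682102236806497
```

Request:
step_arm --motion '[[[-0.004,0,0],0],[[-0.008,0,0],0],[[-0.012,0,0],0],[[-0.016,0,0],0],[[-0.019,0,0],0],[[-0.022,0,0],0],[[-0.024,0,0],0],[[-0.024,0,0],0]]'

```text
time_s: 5.92
tool_pos: [0.5495, 0.0318, 0.0584]
tool_rot: [-3.142, 0.0, -3.083]
contact_force: [0.8, -0.7, -0.3]
finger_gap: 0.0512
finger_force: 0.0
```

```bash
python3 -c "
from c import *; meas('p2'); d=grab('wrist','w2.png'); s=grab('scene','s3.png')"
```

```text
5.9667 [0.5493 0.0318 0.0584] [-3.1416e+00  3.0000e-04 -3.0834e+00] [-0.4 -0.1  0.3]
red n 45 yaw 3.25906585388252 mid 0.650827393095835 0.03471398844418691
strip yaw 3.2483493940802943 edge at ymid 0.6561849596746049 to go mm 5.3537786845108135
```

View pics/w2.png

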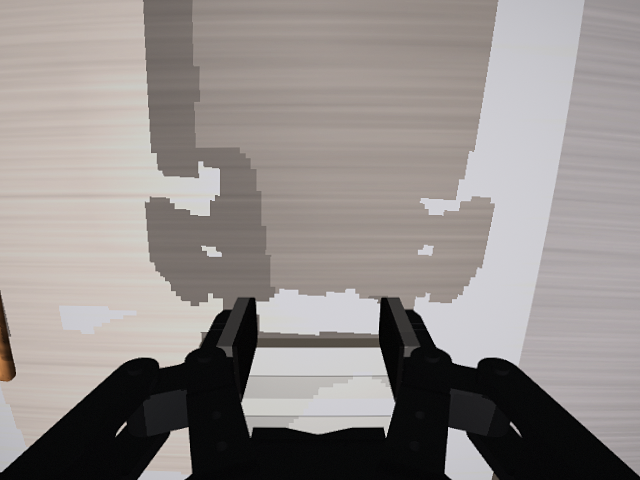

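View pics/p2c.png

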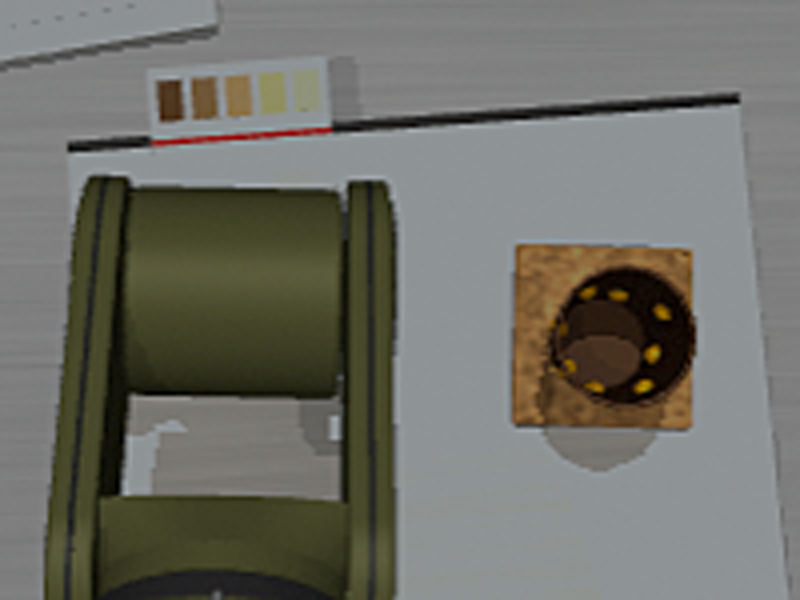

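In the crop, the red line runs (152,143)–(331,129) and lies over the inner side of the strip, (68,148)–(738,98). The wrist view shows both tips on the rear end at row 340. A few mm remain, so I'll check the edge at sub-pixel level and in the scene view.

```bash
cat > sub.py <<'E'
from c import *
def sub(e,cols,r0,r1):
    g=e['color'].max(2).astype(float); U=[];L=[]
    for c in cols:
        p=g[r0(c):r1(c),c]; i=p.argmin(); 
        up=p[:i+1]; h=(p[max(i-5,0)]+p[i])/2; j=np.nonzero(up>h)[0][-1]; U.append([c,r0(c)+j+(p[j]-h)/(p[j]-p[j+1])])
        h=(p[min(i+5,len(p)-1)]+p[i])/2; j=i+np.nonzero(p[i:]>h)[0][0]; L.append([c,r0(c)+j-(p[j]-h)/(p[j]-p[j-1])])
    return cast(e,U,.06),cast(e,L,.06)
def fit(P,y): k,b=np.polyfit(P[:,1],P[:,0],1); return k*y+b,-np.degrees(np.arctan(k))
E
python3 - <<'E'
from sub import *
e=load('top0.png'); f=lambda c:int(215-(c-257)*10/168)
U,L=sub(e,range(262,420),lambda c:f(c)-8,lambda c:f(c)+9)
print('outer',fit(U,.0347),'inner',fit(L,.0347))
# scene: red line vs known edge points
s=load('s3.png'); im=s['color']
Lr=line(red(im,(280,200,380,280))); print('scene red px',Lr.round(1),cast(s,Lr,.067).round(4))
x,y=.656,.0347
for t in(-.2,-.1,0.,.08): print(t,proj(s,[x-(t)*np.tan(np.radians(3.25)),y+t,.06]).round(1))
cv2.imwrite('pics/s3c.png',cv2.resize(im[200:320,260:420],None,fx=5,fy=5,interpolation=cv2.INTER_CUBIC))
E
```

```text
outer (np.float64(0.6559660678639949), np.float64(3.2393294850863326)) inner (np.float64(0.6503308696401807), np.float64(3.2603262991166972))
scene red px [[330.5 259.5]
 [351.  239. ]] [[ 0.6513 -0.011   0.067 ]
 [ 0.6469  0.0795  0.067 ]]
-0.2 [[294.7 302.3]]
-0.1 [[320.1 276.1]]
0.0 [[343.3 252.2]]
0.08 [[360.5 234.5]]
```

View pics/s3c.png

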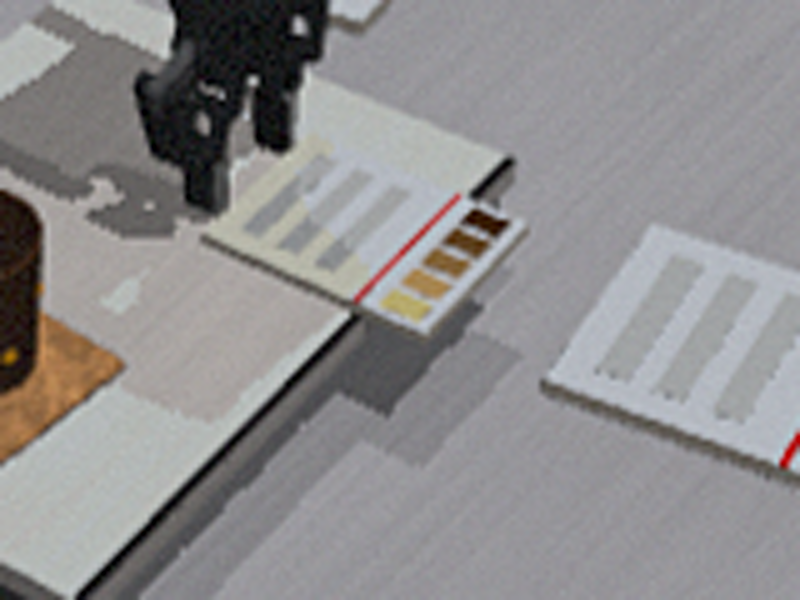

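Scene view: the red line runs (330,260)–(351,239), a few mm short of the outer edge. I'll push another 5 mm, gently.

Request:
step_arm --motion '[[[-0.0015,0,0],0],[[-0.003,0,0],0],[[-0.004,0,0],0],[[-0.005,0,0],0],[[-0.005,0,0],0],[[-0.005,0,0],0]]'

```text
time_s: 6.57
tool_pos: [0.5542, 0.0321, 0.0584]
tool_rot: [-3.142, 0.0, -3.083]
contact_force: [-0.9, 0.5, 0.3]
finger_gap: 0.0513
finger_force: 0.0
```

Request:
step_arm --motion '[[[0.01,0,0],0],[[0.03,0,0],0],[[0.06,0,-0.03],0],[[0.09,0,-0.07],0],[[0.11,0,-0.11],0],[[0.12,0,-0.15],0],[[0.12,0,-0.17],0],[[0.12,0,-0.17],0]]'

```text
time_s: 7.23
tool_pos: [0.4364, 0.0249, 0.2365]
tool_rot: [-3.14, 0.014, -3.083]
contact_force: [1.0, -0.5, 0.4]
finger_gap: 0.0515
finger_force: 0.0
```

Run:
```python
from sub import *
meas('p3'); w=grab('wrist','w3.png'); s=grab('scene','s4.png')
e=load('top0.png'); f=lambda c:int(215-(c-257)*10/168)
d=load('p3t.png')
for nm,dd,cols in(('all before',e,range(262,420)),('now right',d,range(340,420))):
    U,L=sub(dd,cols,lambda c:f(c)-8,lambda c:f(c)+9); print(nm,'outer',fit(U,.035),'inner',fit(L,.035))
a=cv2.resize(w['color'][300:470,220:420],None,fx=3,fy=3,interpolation=cv2.INTER_CUBIC); cv2.imwrite('pics/w3c.png',a[:600])
```

```text
7.2833 [0.4356 0.025  0.2331] [-3.1404  0.0096 -3.0834] [ 0.3 -0.3 -0.7]
red n 45 yaw 3.348511670620937 mid 0.6552789756500249 0.034650150385522605
strip yaw 3.2483493940802943 edge at ymid 0.6561885828172713 to go mm 0.9129657943501308
all before outer (np.float64(0.6559490886797014), np.float64(3.2393294850863326)) inner (np.float64(0.650313780162371), np.float64(3.2603262991166972))
now right outer (np.float64(0.6561275011341309), np.float64(3.1774286797694278)) inner (np.float64(0.6502474870590077), np.float64(3.283462807841036))
```

View pics/w3c.png

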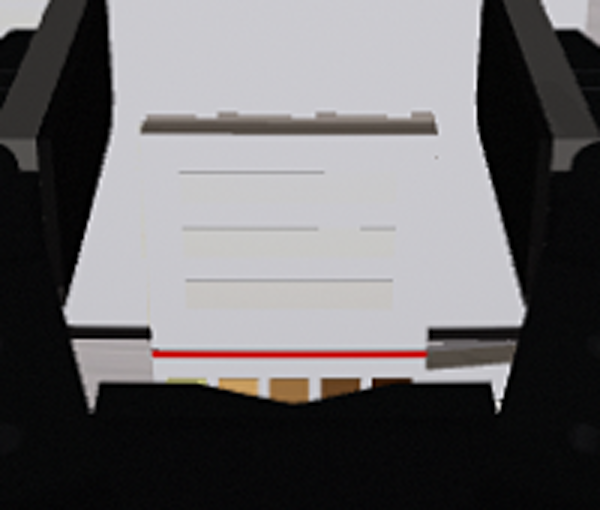

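Wrist crop: the red line at row 354 sits just past the strip's outer side (row about 339) in the picture. That is parallax from the 7 mm thickness, so I'll cast both lines at their true heights.

Run:
```python
from sub import *
w=grab('wrist','w4.png'); s=load('s4.png')
im=w['color']
k,b,P=fitcols(red(im,(255,400,375,435)),w,.067,268,362); print('red',fit(P,.035),len(P), P[:,1].min(),P[:,1].max())
def strip(cols):
    U,L=sub(w,cols,lambda c:402,lambda c:419); return L,U
for c in(range(249,268),range(366,388)):
    try: o,i=strip(c); print('outer',fit(o,.035)[0],o[:,0].mean(),o[:,1].mean(),'inner',i[:,0].mean())
    except Exception as x: print(x)
im=s['color']; Lr=line(red(im,(280,200,390,290))); C=cast(s,Lr,.067); print('scene red',C.round(4))
g=im.max(2).astype(int)
# horizontal profile across strip, scene
for r in (270,280,290,300):
    q=g[r]; c0=int(294.7+(302.3-r)*25.4/26.2); print(r,c0,q[c0-8:c0+8].tolist())
```

```text
red (np.float64(0.6568259835786453), np.float64(3.372359976926886)) 93 -0.01423629116214395 0.08031853597852538
index 0 is out of bounds for axis 0 with size 0
index 0 is out of bounds for axis 0 with size 0
scene red [[ 0.6552 -0.0103  0.067 ]
 [ 0.6508  0.0825  0.067 ]]
270 326 [179, 175, 184, 185, 149, 31, 1, 46, 81, 106, 101, 94, 87, 81, 81, 81]
280 316 [179, 176, 180, 181, 156, 71, 4, 45, 89, 107, 100, 102, 94, 74, 78, 78]
290 306 [179, 175, 176, 184, 156, 71, 19, 42, 79, 105, 104, 100, 95, 83, 76, 86]
300 296 [177, 172, 180, 179, 159, 74, 9, 33, 72, 107, 102, 99, 96, 86, 80, 79]
```

Run:
```python
from sub import *
s=load('s4.png'); w=load('w4.png')
E=cast(s,[[325.2,270],[315.2,280],[305.3,290],[295.5,300]],.06); print(E.round(4)); print('scene edge at .036',fit(E,.036), 'red mid', cast(s,line(red(s['color'],(280,200,390,290))),.067).mean(0))
g=w['color'].max(2)
for c in(250,260,266,366,372,380): print(c,g[400:422,c].tolist())
```

```text
[[ 0.6587 -0.0417  0.06  ]
 [ 0.6605 -0.0823  0.06  ]
 [ 0.6624 -0.1213  0.06  ]
 [ 0.6645 -0.1588  0.06  ]]
scene edge at .036 (np.float64(0.6548024574643044), np.float64(2.8093522924861993)) red mid [0.65303611 0.0361088  0.067     ]
250 [203, 204, 203, 204, 203, 203, 203, 203, 203, 203, 203, 203, 202, 202, 206, 213, 43, 16, 20, 14, 85, 176]
260 [204, 204, 204, 204, 203, 203, 204, 204, 204, 203, 203, 203, 202, 203, 204, 213, 111, 11, 19, 18, 48, 144]
266 [204, 204, 203, 204, 204, 205, 203, 204, 203, 202, 204, 204, 204, 204, 205, 212, 121, 19, 17, 17, 35, 143]
366 [204, 204, 203, 204, 203, 203, 203, 203, 204, 203, 202, 204, 203, 203, 205, 212, 119, 23, 19, 19, 31, 138]
372 [204, 203, 204, 203, 203, 203, 204, 204, 202, 203, 203, 203, 203, 203, 204, 210, 169, 16, 18, 19, 29, 89]
380 [204, 203, 203, 203, 204, 204, 204, 203, 203, 203, 203, 203, 203, 203, 203, 209, 162, 8, 20, 19, 29, 74]
```

Run:
```python
from sub import *
w=load('w4.png'); E=cast(w,[[250,420.1],[260,420.4],[266,420.5],[366,420.5],],.06); print(E.round(4),fit(E,.033))
k,b,P=fitcols(red(w['color'],(255,400,375,435)),w,.067,268,362); print(fit(P,.033)); print(env.get_obs()['tool_pos'],env.get_obs()['tool_rot'])
```

```text
[[ 0.6603 -0.035   0.06  ]
 [ 0.66   -0.0245  0.06  ]
 [ 0.6597 -0.0182  0.06  ]
 [ 0.6535  0.0862  0.06  ]] (np.float64(0.6565909298041142), np.float64(3.2994056548534636))
(np.float64(0.6569438372761522), np.float64(3.372359976926886))
[0.43321943 0.02512656 0.2267793 ] [ 3.14132387e+00 -2.20321100e-03 -3.08341181e+00]
```

All three views put the red line within 1 mm of the edge (top +0.9, scene +0.7, wrist −0.3 mm), and square to about 0.1°. Nothing else was touched and the gripper is clear, so I'm handing in.

```bash
python3 -c "
from cell import env; print(env.finish_job())"
```

```text
the job is handed in; nothing more can be done
None
```

I slid the chart flat across the stand until its red line lay within about 1 mm of the far edge and square to it to about 0.1°, then backed the gripper clear without touching anything else and handed the job in.

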